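# Lock the decorating turntable on its pin

## Robot

A 6-joint arm with a two-finger parallel gripper is mounted at the origin on the work surface. World frame = base frame: x ahead of the robot, y to its left, z up, the work surface at z = 0. Lengths are in m, angles in degrees, forces in N, time in s.
With the tool pointing down it reaches from about 0.375 to 0.9 m from the base axis. Payload 3.1 kg.
Tool frame: the origin (TCP) lies where the fingers leave the gripper's body, on its centre line; the fingertips stand 70 mm ahead of it and the grasp point (between the pads) lies 51 mm ahead of it; z points along the fingers, y is the line along which they close (so a half turn about z gives the same grasp; the last joint's range is limited). The gripper opens to 87 mm and grips with 3 to 60 N. Pads are 19 mm wide; open, the fingers measure 117 mm over their backs; the gripper's body (75 mm by 190 mm) begins 51 mm behind the grasp point.
Start: joints at [55.663, 30.224, 82.088, -0, 67.689, -10.227], TCP at [0.255, 0.57, 0.292] pointing down, gripper open.
Joint ranges: [-176.69, 176.69], [-43.24, 126.21], [12.49, 139.97], [-82, 262], [0, 151.66], [-163.58, 163.58]. Speed limits (degrees/s): [159.86, 159.86, 180, 180, 180, 180].

## Interface

Orientations are given as a 3x3 rotation matrix whose columns are the frame's x, y, z axes.
In Python, from rig import readout, capture, calibration, bot, look_for gives the robot as it stands. The module is installed in compiled form; this text tells all that it offers.
- The arm moves only by the shell command python3 -m pendant 'ROWS'. ROWS is JSON, a list of rows, each a list of 7 numbers: the shift along the tool's x, y, z normalised to -1 to 1, where 1 is 200 mm, then the turn, a rotation vector about the tool's x, y, z normalised to -1 to 1, where 1 is 180 degrees, then the closure, from -1 (fully open) to 1 (shut). In form: [[dx, dy, dz, ax, ay, az, grip], ...]. A call has 1 to 8 rows; each row is the pose to reach, as a shift and turn from the pose commanded when the call began, along the tool's axes at that moment, turning the shorter way round; what a row does not reach only later rows make up. A row lasts 1/10 s, in which the tool goes at most 50 mm and 8.59 degrees, less where a joint would pass 70% of its speed; a pose out of reach is approached as far as the arm can. A call with a number of a shift or a turn outside -1 to 1 is refused whole. A call with a gripper value outside its range is refused whole. The fingers move at their own pace and stop on an object; the grip force is fixed at half the most. Time passes only in rows, so rows that repeat a pose let the fingers close. It gives the time, the measured TCP pose, the force, the opening and the grip force at its end, in the units of the state.
- readout.read_state(): the state, without advancing time (a new reading comes with each control period).
- capture(name): name is "scene" or "top" or "wrist"; returns (picture, depth): 480x640x3 uint8, red, green, blue; 480x640 float32, m along the optical axis (not along the pixel's ray), 0 where there is no reading.
- calibration(name): a dict with "mtx" (3x3 intrinsics, pixels), "T" (4x4, takes a point from camera to world coordinates); the wrist camera has in their place "mount" (4x4, takes a point from camera to tool coordinates, whose origin is the TCP and whose axes are the flange's). Camera axes: x right, y down, z forward; pixel columns grow to the right and rows downward; lengths in m; the calibration is good to about 2 mm. A picture is of the moment at which its call begins: read the wrist's pose just before it. calibration takes no time and is no camera call.
- bot.hand_in(): hands the job in; it is judged then, once.
Trained networks look in the newest picture that a camera, given by its name, has taken for a name from the list of things; names that differ only in an ending like _2 or _b are one class to them, and where a whole thing is asked for, a point or a joint stands for the part that bears it (a point fixed in the world has none). Each returns a list of dicts, best first, with "conf" (0 to 1); they miss things now and then, are a little off and sometimes report something else, mostly with a low value. They report only what shows in the picture. A call takes as long as a camera call.
- look_for(thing, camera): "extent" ([left, top, right, bottom] in pixels, round what is visible of it).
The state is a dict: "time_s": time; "joint_positions": joint angles; "qvel": joint speeds; "tau": joint torques, N m; "position": TCP position; "tcp_rot": TCP orientation; "force": force on the tool from outside, world axes, zero at the start; "moment": the same for the moment, N m; "opening": opening from 0.0 (shut) to 1.0 (fully open); "grasp_force": force on a finger pad.
Only numpy, scipy, OpenCV 4.12 (cv2) and the standard library are available. Lean on these libraries where they do the work, as an engineer would, in place of code of your own. Each camera call takes 0.05 s, during which the arm holds its last target. There are 200 camera calls.

## Task

Lock the decorating turntable for drawing: push its wheel round with a fingertip, the upright black lug giving you a hold, until the notch in the rim stands over the locking pin of the stand, then press down on the boss in the middle until the wheel sits fully home with the pin in the notch. It is a job for touching and pushing only: do not lift the wheel off, and leave the bottles, tubes and other things around it where they are.

Things in the scene. Friction and masses are not known exactly. Their poses are not given: they have to be found in the camera images.
- stand: dark steel stand fixed to the table: round foot 140 mm across, 14 mm high. An ear on its +x side carries the locking pin and, behind it, an upright bracket 22 mm wide, 42 mm high, 100 to 113 mm out from the axis. In the middle a spindle 18 mm across, top at 57 mm, inside the wheel's boss. Origin on the table at the spindle's axis, z up, x axis towards the pin
- collar (a joint): black collar 80 mm across on the spindle, hidden under the wheel, which rests on it. Value in m: 0 = up, 0.010 = fully down. It slides with stiff friction: it carries the wheel (4 to 6.5 N), moves only when some 6 to 8 N more press on the wheel, and stays where pushed, without springing back
- wheel: plain grey enamelled metal wheel, 0.5 kg, loose on the spindle, turns either way without end and stops when not pushed: disc 180 mm across, 10 mm thick, one rim notch 15 mm wide, 13 mm deep. Origin on the axis at the underside; z up, x axis towards the notch, lug on -x. Underside 40 mm above the table at the start (upper face 50, boss top 74, lug top 76), 30 mm when fully home
- notch (a point): point in the middle of the notch at the height of the wheel's underside, 86.5 mm from the axis on the wheel's +x side; fully home it lies on the pin's axis. If the wheel is pressed with the notch off the pin, the rim lands on the pin
- pin_tip (a point): top of the locking pin: steel, upright, 10 mm across with a round head, 86.5 mm from the spindle's axis, top 38.5 mm above the table, 1.5 mm below the raised wheel's underside. It has 2.5 mm of play to each side in the notch. The rim hides most of it until the notch comes over it; the bracket just outside the rim shows where it is
- lug_top (a point): centre of the top of the upright black finger lug on the wheel: a cylinder 14 mm across, 26 mm tall above the disc's upper face, 62 mm from the axis, opposite the notch; pushed from the side with about 2 N it turns the wheel
- boss_top (a point): centre of the flat top of the wheel's boss, 36 mm across, on the axis, 24 mm above the disc's upper face and 34 mm above its underside; the place to press
- bottle_a: closed glass ink bottle with a white cap, 48 mm across and 85 mm tall, standing loose; origin at the centre of its underside; leave it alone
- pot: white plastic pot with a black cap, 60 mm across and 60 mm tall, standing loose; origin at the centre of its underside; leave it alone
- tube_a: metal paint tube lying loose, about 110 mm long, 32 mm wide and 18 mm high; origin on the table under its middle, x axis along it towards the cap; leave it alone
- tape_roll: roll of brown tape lying flat, 80 mm across, 24 mm high, loose; origin at the centre of its underside; leave it alone

How it is judged:
By the outcome, as a careful person would: the job done as asked, in the order asked, and still so for the second after the job is handed in, with the robot touching nothing.
It also fails if it takes over 48 s, if anything falls off the work surface, if the arm or the gripper's body presses on something with over 40 N, if the wrist force passes 120 N, or if a joint passes its speed limit or range.

## Working session

There is one attempt and no reset: what is moved stays moved. The work goes in short steps, Python scripts to look and compute and a shell command to move; the robot and the scene stay as the last step left them, time stands still between calls to the robot, and variables do not carry over. Pictures are saved under pics/ and viewed, at most 10 in all, crops included, and the job is handed in when it is done.

```bash
mkdir -p pics
cat > h.py <<'E'
import numpy as np,cv2
from rig import readout,capture,calibration,bot,look_for
def cloud(d,c):
    K=c["mtx"];K=np.array(K);T=np.array(c["T"]);v,u=np.mgrid[:480,:640]
    P=np.stack([(u-K[0,2])/K[0,0]*d,(v-K[1,2])/K[1,1]*d,d],-1)
    return P@T[:3,:3].T+T[:3,3]
E
python3 - <<'E'
from h import *
s=readout.read_state();print(s["time_s"],s["position"],s["tcp_rot"],s["force"])
for n in("top","scene"):
    p,d=capture(n);cv2.imwrite(f"pics/{n}1.png",p[...,::-1]);np.savez(f"{n}1.npz",p=p,d=d)
    W=cloud(d,calibration(n))
    for t in("wheel","notch","lug_top","boss_top","stand","pin_tip","bottle_a","pot","tube_a","tape_roll"):
        for r in look_for(t,n)[:2]:
            e=r["extent"];u,v=int((e[0]+e[2])/2),int((e[1]+e[3])/2)
            print(n,t,round(r["conf"],2),np.round(e),W[v,u].round(3))
E
```

```text
0.0 [0.25494074 0.56999894 0.29126183] [[-9.12760603e-01  4.08493102e-01 -1.21153402e-03]
 [ 4.08494739e-01  9.12758853e-01 -1.82316675e-03]
 [ 3.61087358e-04 -2.15902005e-03 -9.99997604e-01]] [ 1.09986023 -0.15214049  0.12764176]
top wheel 0.93 [272. 194. 385. 308.] [0.539 0.049 0.073]
top notch 0.62 [274. 196. 387. 305.] [0.541 0.046 0.074]
top lug_top 0.61 [269. 196. 383. 306.] [0.539 0.054 0.075]
top boss_top 0.62 [273. 194. 385. 303.] [0.544 0.048 0.073]
top stand 0.67 [364. 196. 375. 214.] [ 0.618 -0.02   0.04 ]
top pin_tip 0.55 [359. 194. 380. 216.] [ 0.618 -0.02   0.04 ]
top bottle_a 0.65 [281. 140. 311. 183.] [0.681 0.1   0.085]
top bottle_a 0.55 [320. 331. 370. 385.] [ 0.367  0.022 -0.001]
top pot 0.61 [406. 252. 445. 287.] [ 0.51  -0.105  0.06 ]
top tube_a 0.58 [213. 229. 236. 294.] [0.53  0.222 0.017]
top tape_roll 0.63 [320. 334. 370. 382.] [ 0.368  0.022 -0.002]
scene wheel 0.65 [272. 198. 388. 288.] [0.559 0.056 0.058]
scene wheel 0.18 [248. 178. 282. 224.] [ 0.53  -0.092  0.052]
scene notch 0.76 [273. 200. 392. 286.] [0.558 0.058 0.058]
scene lug_top 0.82 [274. 200. 391. 289.] [0.557 0.058 0.053]
scene lug_top 0.69 [421. 270. 459. 328.] [0.541 0.226 0.02 ]
scene boss_top 0.68 [269. 198. 393. 287.] [0.56  0.058 0.059]
scene stand 0.9 [258. 250. 364. 296.] [0.62  0.061 0.051]
scene pin_tip 0.59 [261. 252. 364. 292.] [0.617 0.062 0.052]
scene bottle_a 0.82 [286. 291. 330. 360.] [0.71  0.118 0.075]
scene bottle_a 0.27 [272. 200. 388. 289.] [0.561 0.055 0.054]
scene pot 0.85 [246. 177. 283. 224.] [ 0.529 -0.092  0.053]
scene tube_a 0.95 [419. 271. 461. 328.] [0.543 0.228 0.021]
scene tape_roll 0.55 [348. 175. 395. 208.] [0.354 0.017 0.   ]
```

Run:
```python
from h import *
z=np.load("top1.npz");p,d=z["p"],z["d"];W=cloud(d,calibration("top"))
c=cv2.resize(p[130:400,200:460,::-1],None,fx=2.2,fy=2.2,interpolation=cv2.INTER_CUBIC);cv2.imwrite("pics/topc.png",c)
X=W[...,0];Y=W[...,1];Z=W[...,2]
near=(abs(X-.54)<.13)&(abs(Y-.045)<.13)
m=near&(abs(Z-.05)<.004)
cs,_=cv2.findContours(m.astype(np.uint8),0,1);k=max(cs,key=cv2.contourArea)[:,0]
pts=W[k[:,1],k[:,0],:2]
c0=np.array([.54,.047])
from scipy.optimize import least_squares
f=least_squares(lambda q:np.hypot(*(pts-q[:2]).T)-q[2],[.54,.047,.09],loss="soft_l1",f_scale=.001);print("rim fit",f.x)
r=np.hypot(*(pts-f.x[:2]).T);a=np.degrees(np.arctan2(*(pts-f.x[:2]).T[::-1]))
b=r<f.x[2]-.005;print("notch?",np.c_[a[b],r[b]*1000].round(1).tolist())
rr=np.hypot(X-f.x[0],Y-f.x[1])
for n,mm in(("boss",near&(Z>.069)&(rr<.03)),("lug",near&(Z>.066)&(rr>.045)&(rr<.08)),("bracket",near&(Z>.034)&(Z<.048)&(rr>.095)&(rr<.12))):
    q=W[mm];print(n,mm.sum(),q.mean(0),np.degrees(np.arctan2(q[:,1].mean()-f.x[1],q[:,0].mean()-f.x[0])))
```

```text
rim fit [0.54370681 0.04810163 0.08919022]
notch? [[157.3, 83.9], [156.9, 82.4], [157.6, 80.3], [157.1, 78.8], [157.7, 76.7], [158.9, 76.2], [160.0, 75.7], [161.5, 76.6], [162.7, 76.2], [163.9, 75.7], [165.3, 76.8], [166.5, 76.5], [167.7, 76.1], [169.1, 77.4], [169.3, 79.0], [169.5, 80.5], [168.5, 82.3], [168.8, 84.0]]
boss 399 [0.54330362 0.048251   0.07348612] 159.6721497188386
lug 62 [0.60226342 0.03051756 0.07492472] -16.714585945919254
bracket 110 [ 0.62203216 -0.02238435  0.0407324 ] -41.984451496612664
```

View pics/topc.png

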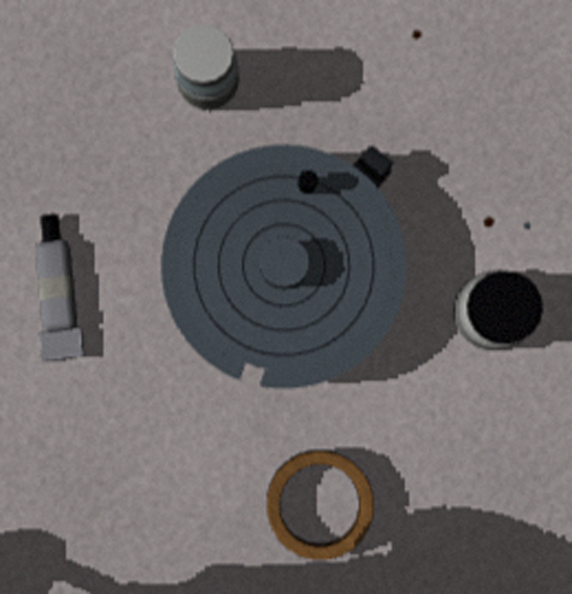

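```bash
cat >> h.py <<'E'
C=np.array([.5435,.0482])
def rows(wps,P=None,Y=None):
    """wps: (x,y,z,yaw of tool y) -> rows from current pose"""
    s=readout.read_state();P=np.array(s["position"]);R=np.array(s["tcp_rot"]);Y=np.degrees(np.arctan2(R[1,1],R[0,1]))
    print("t",s["time_s"],"P",P.round(4),"yaw",Y.round(2),"F",np.round(s["force"],1),"j6",np.round(s["joint_positions"][5],1))
    for w in wps:
        d=R.T@(np.array(w[:3])-P)/.2;print([*d.round(3),0,0,round(-((w[3]-Y+180)%360-180)/180,3),1])
def arc(th,z,r=.062): return (*(C+r*np.array([np.cos(np.radians(th)),np.sin(np.radians(th))])),z,th)
E
python3 -m pendant '[[-0.89,-0.63,0,0,0,0,1],[-0.89,-0.63,0,0,0,0,1],[-0.89,-0.63,0,0,0,0,1],[-0.89,-0.63,0,0,0,0,1],[-0.89,-0.63,0,0,0,0,1]]'
python3 -m pendant '[[-0.89,-0.63,0,0,0,0,1],[-0.89,-0.63,0,0,0,0,1],[-0.89,-0.63,0,0,0,0,1],[-0.89,-0.63,0,0,0,0,1],[-0.89,-0.63,0,0,0,0,1]]'
python3 -m pendant '[[-0.89,-0.63,0,0,0,0,1],[-0.89,-0.63,0,0,0,0,1],[-0.89,-0.63,0,0,0,0,1],[-0.89,-0.63,0,0,0,0,1],[-0.89,-0.63,0,0,0,0,1]]'
python3 -m pendant '[[0,0,0,0,0,0.3,1],[0,0,0,0,0,0.3,1],[0,0,0,0,0,0.3,1],[0,0,0,0,0,0.3,1],[0,0,0,0,0,0.3,1],[0,0,0,0,0,0.3,1],[0,0,0,0,0,0.3,1]]'
python3 -m pendant '[[0,0,0,0,0,0.3,1],[0,0,0,0,0,0.3,1],[0,0,0,0,0,0.3,1],[0,0,0,0,0,0.3,1],[0,0,0,0,0,0.3,1],[0,0,0,0,0,0.3,1],[0,0,0,0,0,0.3,1],[0,0,0,0,0,0.3,1]]'
python3 -c "
from h import *
rows([arc(-42,.20),arc(-42,.13)])
print(readout.read_state()['opening'])"
```

```text
time_s: 1.6
position: [0.368, 0.3795, 0.2924]
tcp_rot: [[-0.911, 0.411, 0.0], [0.411, 0.911, -0.001], [-0.001, -0.001, -1.0]]
force: [0.3, 1.1, -0.2]
opening: 0.634
grasp_force: 0.0
time_s: 2.1
position: [0.4799, 0.1915, 0.2926]
tcp_rot: [[-0.911, 0.412, 0.003], [0.412, 0.911, -0.001], [-0.003, 0.0, -1.0]]
force: [0.2, 0.2, 0.9]
opening: 0.168
grasp_force: 0.0
time_s: 2.6
position: [0.591, 0.0029, 0.2925]
tcp_rot: [[-0.911, 0.412, 0.003], [0.412, 0.911, -0.002], [-0.004, -0.0, -1.0]]
force: [0.4, 0.9, 0.3]
opening: 0.008
grasp_force: 0.0
time_s: 3.3
position: [0.5879, 0.008, 0.2922]
tcp_rot: [[-0.203, 0.979, -0.001], [0.979, 0.203, 0.0], [0.001, -0.0, -1.0]]
force: [-0.4, 0.2, 0.5]
opening: 0.003
grasp_force: 0.0
time_s: 4.1
position: [0.588, 0.0079, 0.2922]
tcp_rot: [[0.67, 0.742, -0.0], [0.742, -0.67, 0.0], [-0.0, -0.001, -1.0]]
force: [-0.1, -0.3, 0.4]
opening: 0.006
grasp_force: 0.0
t 4.1 P [0.588  0.0079 0.2922] yaw -42.07 F [-0.1 -0.3  0.4] j6 31.9
[np.float64(0.001), np.float64(0.01), np.float64(0.461), 0, 0, np.float64(-0.0), 1]
[np.float64(0.001), np.float64(0.01), np.float64(0.811), 0, 0, np.float64(-0.0), 1]
0.006244339497891297
```

```bash
python3 -m pendant '[[0.001,0.01,0.25,0,0,0,1],[0.001,0.01,0.45,0,0,0,1],[0.001,0.01,0.6,0,0,0,1],[0.001,0.01,0.7,0,0,0,1],[0.001,0.01,0.77,0,0,0,1],[0.001,0.01,0.81,0,0,0,1],[0.001,0.01,0.81,0,0,0,1]]'
python3 -c "
from h import *
np.set_printoptions(legacy='1.25')
rows([arc(t,.13) for t in np.arange(-36,12,6)])"
```

```text
time_s: 4.8
position: [0.5897, 0.0063, 0.1297]
tcp_rot: [[0.67, 0.742, -0.001], [0.742, -0.67, 0.0], [-0.001, -0.001, -1.0]]
force: [0.0, 0.1, 0.2]
opening: 0.005
grasp_force: 0.0
t 4.8 P [0.5897 0.0063 0.1297] yaw -42.08 F [0.  0.1 0.2] j6 31.8
[0.034, -0.004, -0.002, 0, 0, -0.034, 1]
[0.066, -0.009, -0.002, 0, 0, -0.067, 1]
[0.097, -0.017, -0.002, 0, 0, -0.1, 1]
[0.127, -0.029, -0.002, 0, 0, -0.134, 1]
[0.156, -0.044, -0.002, 0, 0, -0.167, 1]
[0.183, -0.061, -0.002, 0, 0, -0.2, 1]
[0.209, -0.082, -0.002, 0, 0, -0.234, 1]
[0.231, -0.105, -0.002, 0, 0, -0.267, 1]
```

```bash
python3 -m pendant '[[0.034,-0.004,0,0,0,-0.034,1],[0.066,-0.009,0,0,0,-0.067,1],[0.097,-0.017,0,0,0,-0.1,1],[0.127,-0.029,0,0,0,-0.134,1],[0.156,-0.044,0,0,0,-0.167,1],[0.183,-0.061,0,0,0,-0.2,1],[0.209,-0.082,0,0,0,-0.234,1],[0.231,-0.105,0,0,0,-0.267,1]]'
python3 - <<'E'
from h import *
np.set_printoptions(legacy='1.25')
p,d=capture("top");cv2.imwrite("pics/top2.png",cv2.resize(p[130:400,200:460,::-1],None,fx=2.2,fy=2.2))
W=cloud(d,calibration("top"));r=W-[*C,0];rr=np.hypot(r[...,0],r[...,1]);a=np.degrees(np.arctan2(r[...,1],r[...,0]))
m=(abs(rr-.086)<.002)&(W[...,2]<.035)&(W[...,2]>-.01);print("low",np.sort(a[m]).round())
rows([arc(t,.13) for t in np.arange(12,60,6)])
E
```

```text
time_s: 5.6
position: [0.6059, 0.0543, 0.1315]
tcp_rot: [[-0.109, 0.994, 0.002], [0.994, 0.109, -0.001], [-0.001, 0.002, -1.0]]
force: [-0.8, -1.6, -1.3]
opening: 0.006
grasp_force: 0.9
low []
t 5.65 P [0.6056 0.0553 0.1316] yaw 6.41 F [ 0.4 -0.3  0.2] j6 -11.7
[0.029, -0.004, 0.008, 0, 0, -0.031, 1]
[0.062, -0.009, 0.008, 0, 0, -0.064, 1]
[0.093, -0.017, 0.008, 0, 0, -0.098, 1]
[0.123, -0.028, 0.008, 0, 0, -0.131, 1]
[0.152, -0.043, 0.008, 0, 0, -0.164, 1]
[0.18, -0.06, 0.008, 0, 0, -0.198, 1]
[0.205, -0.081, 0.008, 0, 0, -0.231, 1]
[0.228, -0.103, 0.008, 0, 0, -0.264, 1]
```

View pics/top2.png

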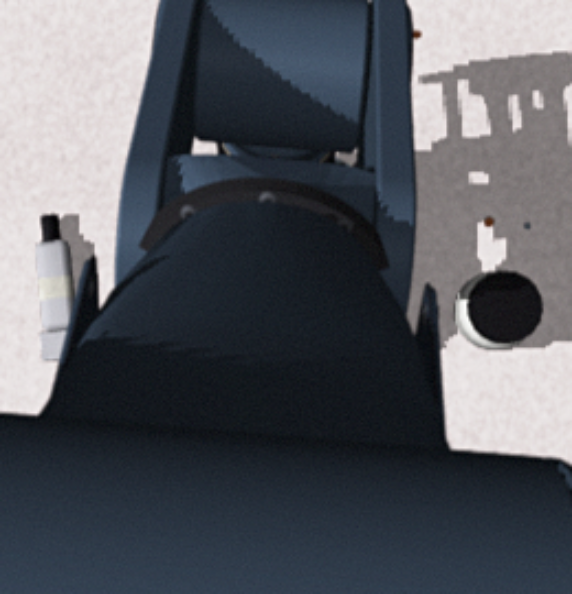

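```bash
python3 -m pendant '[[0.03,-0.004,0.003,0,0,-0.032,1],[0.062,-0.009,0.006,0,0,-0.064,1],[0.093,-0.017,0.006,0,0,-0.098,1],[0.123,-0.028,0.006,0,0,-0.131,1],[0.152,-0.043,0.006,0,0,-0.164,1],[0.18,-0.06,0.006,0,0,-0.198,1],[0.205,-0.081,0.006,0,0,-0.231,1],[0.228,-0.103,0.006,0,0,-0.264,1]]'
python3 - <<'E'
from h import *
np.set_printoptions(legacy='1.25')
p,d=capture("scene");cv2.imwrite("pics/sc2.png",cv2.resize(p[150:330,220:460,::-1],None,fx=3,fy=3))
rows([arc(t,.13) for t in np.arange(60,108,6)])
E
```

```text
time_s: 6.45
position: [0.5823, 0.0973, 0.1311]
tcp_rot: [[-0.805, 0.593, 0.007], [0.593, 0.805, -0.001], [-0.006, 0.003, -1.0]]
force: [1.0, -1.6, 0.6]
opening: 0.01
grasp_force: 1.1
t 6.5 P [0.5809 0.098  0.1309] yaw 53.81 F [ 0.3 -0.7  0.4] j6 -55.1
[0.037, -0.003, 0.004, 0, 0, -0.034, 1]
[0.069, -0.009, 0.004, 0, 0, -0.068, 1]
[0.101, -0.017, 0.004, 0, 0, -0.101, 1]
[0.131, -0.029, 0.004, 0, 0, -0.134, 1]
[0.16, -0.044, 0.004, 0, 0, -0.168, 1]
[0.187, -0.061, 0.004, 0, 0, -0.201, 1]
[0.212, -0.082, 0.003, 0, 0, -0.234, 1]
[0.235, -0.105, 0.003, 0, 0, -0.268, 1]
```

View pics/sc2.png

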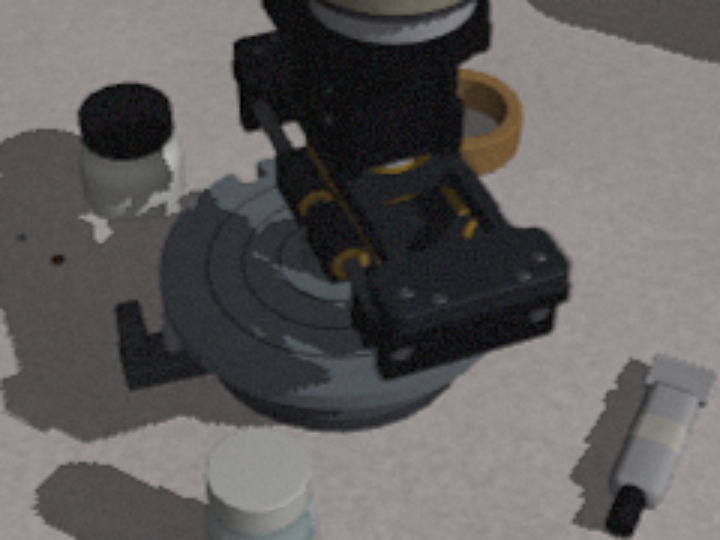

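```bash
python3 -m pendant '[[0.037,-0.003,0.003,0,0,-0.034,1],[0.069,-0.009,0.003,0,0,-0.068,1],[0.101,-0.017,0.003,0,0,-0.101,1],[0.131,-0.029,0.003,0,0,-0.134,1],[0.16,-0.044,0.003,0,0,-0.168,1],[0.187,-0.061,0.003,0,0,-0.201,1],[0.212,-0.082,0.003,0,0,-0.234,1],[0.235,-0.105,0.003,0,0,-0.268,1]]'
cat >> h.py <<'E'
def notch(n="scene"):
    p,d=capture(n);W=cloud(d,calibration(n));np.savez("last.npz",p=p,d=d)
    X=W-[*C,0];rr=np.hypot(X[...,0],X[...,1]);a=np.degrees(np.arctan2(X[...,1],X[...,0]))
    m=(abs(rr-.083)<.0035)&(abs(W[...,2]-.05)<.006)
    h,_=np.histogram(a[m],np.arange(-180,181,3));print({int(-180+3*i):int(h[i]) for i in range(120) if -110<-180+3*i<60})
    return p,d,W
E
python3 - <<'E'
from h import *
np.set_printoptions(legacy='1.25')
p,d,W=notch()
cv2.imwrite("pics/sc3.png",cv2.resize(p[150:330,220:460,::-1],None,fx=3,fy=3,interpolation=cv2.INTER_CUBIC))
rows([arc(t,.13) for t in np.arange(105,123,3)])
E
```

```text
time_s: 7.3
position: [0.532, 0.1089, 0.13]
tcp_rot: [[-0.979, -0.204, 0.006], [-0.204, 0.979, 0.001], [-0.006, -0.001, -1.0]]
force: [2.0, 1.9, 0.9]
opening: 0.005
grasp_force: 0.9
{-108: 8, -105: 6, -102: 9, -99: 7, -96: 9, -93: 9, -90: 8, -87: 9, -84: 8, -81: 7, -78: 9, -75: 8, -72: 18, -69: 0, -66: 0, -63: 1, -60: 11, -57: 7, -54: 9, -51: 8, -48: 7, -45: 10, -42: 11, -39: 10, -36: 10, -33: 11, -30: 10, -27: 11, -24: 11, -21: 10, -18: 12, -15: 9, -12: 12, -9: 12, -6: 10, -3: 9, 0: 11, 3: 14, 6: 13, 9: 14, 12: 12, 15: 12, 18: 13, 21: 11, 24: 14, 27: 11, 30: 11, 33: 11, 36: 11, 39: 13, 42: 12, 45: 11, 48: 13, 51: 11, 54: 10, 57: 12}
t 7.35 P [0.5303 0.1088 0.1298] yaw 101.96 F [ 0.7 -0.8  0.1] j6 -102.2
[0.015, -0.0, -0.001, 0, 0, -0.017, 1]
[0.031, -0.002, -0.001, 0, 0, -0.034, 1]
[0.047, -0.004, -0.001, 0, 0, -0.05, 1]
[0.063, -0.007, -0.001, 0, 0, -0.067, 1]
[0.079, -0.01, -0.001, 0, 0, -0.084, 1]
[0.094, -0.015, -0.001, 0, 0, -0.1, 1]
```

View pics/sc3.png

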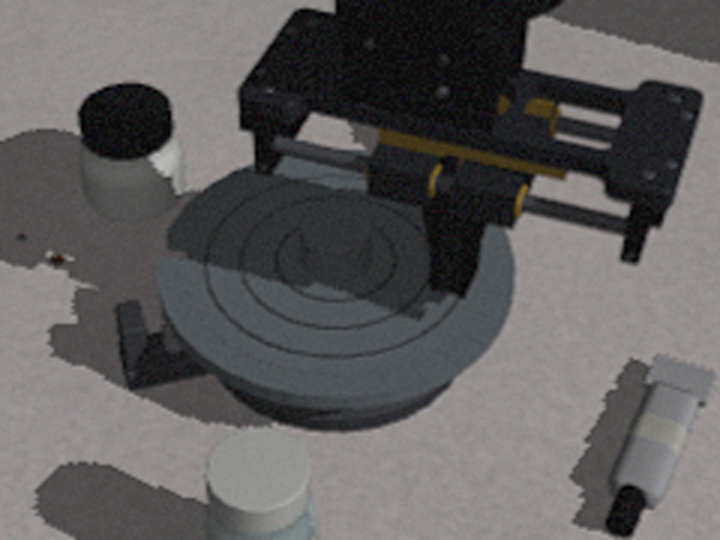

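```bash
python3 -m pendant '[[0.015,0,0,0,0,-0.017,1],[0.031,-0.002,0,0,0,-0.034,1],[0.047,-0.004,0,0,0,-0.05,1],[0.063,-0.007,0,0,0,-0.067,1],[0.079,-0.01,0,0,0,-0.084,1],[0.079,-0.01,0,0,0,-0.084,1]]'
python3 - <<'E'
from h import *
np.set_printoptions(legacy='1.25')
p,d,W=notch()
cv2.imwrite("pics/sc4.png",cv2.resize(p[190:300,240:380,::-1],None,fx=5,fy=5,interpolation=cv2.INTER_CUBIC))
c=calibration("scene");T=np.linalg.inv(np.array(c["T"]));K=np.array(c["mtx"])
for n,r,z,t in(("pin",.0865,.0385,-42),("notch-42",.0865,.05,-42),("notch-48",.0865,.05,-48),("brk",.1065,.042,-42)):
    q=T@[C[0]+r*np.cos(np.radians(t)),C[1]+r*np.sin(np.radians(t)),z,1];u=K@q[:3];u=u[:2]/u[2];print(n,((u-[240,190])*5).round())
rows([arc(t,.13) for t in (118,120,122,124)])
E
```

```text
time_s: 7.95
position: [0.5162, 0.1035, 0.1295]
tcp_rot: [[-0.894, -0.448, 0.004], [-0.448, 0.894, -0.0], [-0.003, -0.002, -1.0]]
force: [1.2, -0.4, 1.0]
opening: 0.004
grasp_force: 0.8
{-108: 6, -105: 8, -102: 9, -99: 8, -96: 7, -93: 8, -90: 8, -87: 7, -84: 8, -81: 8, -78: 9, -75: 8, -72: 10, -69: 9, -66: 9, -63: 8, -60: 7, -57: 21, -54: 2, -51: 0, -48: 0, -45: 8, -42: 11, -39: 7, -36: 12, -33: 10, -30: 10, -27: 11, -24: 9, -21: 12, -18: 11, -15: 11, -12: 12, -9: 9, -6: 11, -3: 12, 0: 13, 3: 11, 6: 13, 9: 10, 12: 11, 15: 10, 18: 12, 21: 11, 24: 13, 27: 13, 30: 13, 33: 12, 36: 11, 39: 14, 42: 13, 45: 13, 48: 13, 51: 12, 54: 13, 57: 10}
pin [180. 321.]
notch-42 [176. 294.]
notch-48 [172. 273.]
brk [113. 326.]
t 8.0 P [0.5161 0.1035 0.1294] yaw 116.6 F [ 0.9 -0.4  1.2] j6 -117.4
[0.009, 0.001, -0.003, 0, 0, -0.008, 1]
[0.02, 0.001, -0.003, 0, 0, -0.019, 1]
[0.031, 0.0, -0.003, 0, 0, -0.03, 1]
[0.041, -0.001, -0.003, 0, 0, -0.041, 1]
```

View pics/sc4.png

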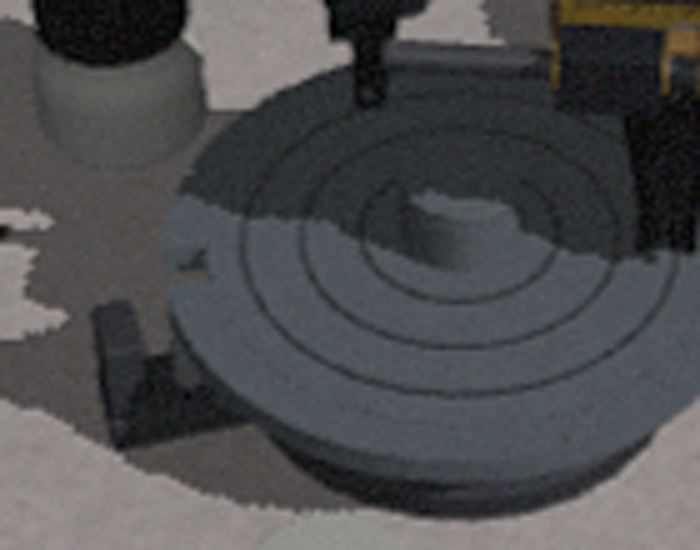

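```bash
python3 -m pendant '[[0.009,0,0,0,0,-0.008,1],[0.02,0.001,0,0,0,-0.019,1],[0.031,0,0,0,0,-0.03,1],[0.031,0,0,0,0,-0.03,1],[0.031,0,0,0,0,-0.03,1]]'
python3 -m pendant '[[-0.03,0,0,0,0,0,1],[-0.03,0,-0.2,0,0,0,1],[-0.03,0,-0.45,0,0,0,1],[-0.03,-0.1,-0.7,0,0,0,1],[-0.03,-0.31,-0.9,0,0,0,1],[-0.03,-0.31,-0.9,0,0,0,1],[-0.03,-0.31,-0.9,0,0,0,1]]'
python3 - <<'E'
from h import *
np.set_printoptions(legacy='1.25')
notch()
rows([])
print(np.array(calibration("wrist")["mount"]).round(3))
p,d=capture("wrist");np.savez("w1.npz",p=p,d=d,P=readout.read_state()["position"],R=readout.read_state()["tcp_rot"]);cv2.imwrite("pics/w1.png",p[...,::-1])
E
```

```text
time_s: 8.5
position: [0.5101, 0.1007, 0.1288]
tcp_rot: [[-0.847, -0.532, 0.002], [-0.532, 0.847, -0.0], [-0.002, -0.001, -1.0]]
force: [3.6, -1.6, 2.1]
opening: 0.008
grasp_force: 1.4
time_s: 9.2
position: [0.5478, 0.0509, 0.3092]
tcp_rot: [[-0.847, -0.531, 0.001], [-0.531, 0.847, 0.0], [-0.001, -0.0, -1.0]]
force: [0.1, 0.1, -0.1]
opening: 0.009
grasp_force: 0.0
{-108: 9, -105: 6, -102: 8, -99: 8, -96: 9, -93: 10, -90: 7, -87: 8, -84: 7, -81: 8, -78: 9, -75: 7, -72: 7, -69: 7, -66: 7, -63: 12, -60: 8, -57: 9, -54: 8, -51: 21, -48: 0, -45: 0, -42: 0, -39: 5, -36: 14, -33: 11, -30: 7, -27: 10, -24: 11, -21: 13, -18: 12, -15: 10, -12: 12, -9: 14, -6: 13, -3: 15, 0: 8, 3: 14, 6: 10, 9: 11, 12: 12, 15: 12, 18: 11, 21: 11, 24: 13, 27: 13, 30: 10, 33: 11, 36: 11, 39: 11, 42: 13, 45: 13, 48: 11, 51: 11, 54: 12, 57: 13}
t 9.25 P [0.5462 0.0518 0.3075] yaw 122.15 F [-0.9  0.1 -0.8] j6 -128.4
[[-0.    -0.964 -0.265  0.072]
 [ 1.    -0.     0.     0.001]
 [-0.    -0.265  0.964 -0.092]
 [ 0.     0.     0.     1.   ]]
```

View pics/w1.png

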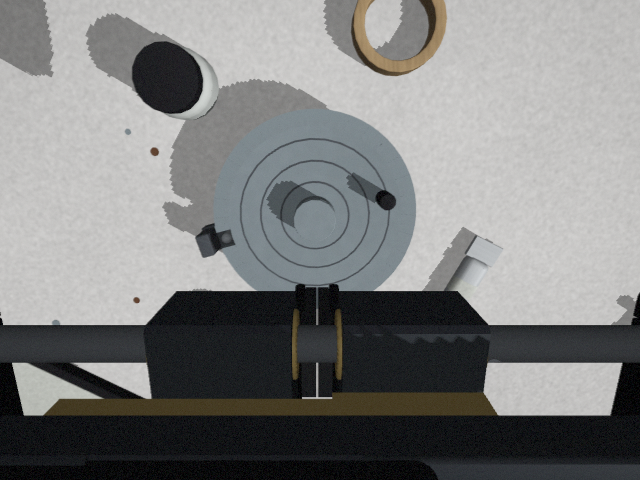

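```bash
cat >> h.py <<'E'
def wmeasure(f,name):
    from scipy.optimize import least_squares
    z=np.load(f);d=z["d"];c=calibration("wrist");T=np.eye(4);T[:3,:3]=z["R"];T[:3,3]=z["P"]
    W=cloud(d,{"mtx":c["mtx"],"T":T@np.array(c["mount"])});W[d==0]=9
    X,Y,Z=W[...,0],W[...,1],W[...,2];r0=np.hypot(X-C[0],Y-C[1])
    boss=(r0<.03)&(Z>.058);zb=np.median(Z[boss]);q=W[boss&(abs(Z-zb)<.004)];ctr=(np.percentile(q,1,0)+np.percentile(q,99,0))/2;print("boss",ctr.round(4),"z",zb)
    zd=np.median(Z[(r0>.03)&(r0<.05)]);m=(abs(Z-zd)<.006)&(r0<.1)
    k=max(cv2.findContours(m.astype(np.uint8),0,1)[0],key=cv2.contourArea)[:,0];pts=W[k[:,1],k[:,0],:2]
    b0=pts[np.hypot(*(pts-C).T)>.06]
    g=least_squares(lambda q:np.hypot(*(b0-q[:2]).T)-q[2],[*C,.09],loss="soft_l1",f_scale=.001).x;print("rim",g.round(4),"zdisc",zd)
    ang=lambda x,y:np.degrees(np.arctan2(y-g[1],x-g[0]))
    rr=np.hypot(X-g[0],Y-g[1])
    for n,mm in(("lug",(Z>zb-.01)&(rr>.045)&(rr<.08)),("bracket",(Z>.034)&(Z<.048)&(rr>.0985)&(rr<.115)&(ang(X,Y)>-60)&(ang(X,Y)<-25))):
        q=W[mm];print(n,mm.sum(),q.mean(0).round(4),"ang",ang(q[:,0],q[:,1]).mean().round(2), ang(*q.mean(0)[:2]).round(2))
    n=(rr<.0865)&(rr>.080)&(Z<zd-.007)&(abs(ang(X,Y)+42)<25);a=ang(X,Y)[n];print("notch low px",n.sum(),"ang",np.percentile(a,[0,50,100]).round(2),"z",np.percentile(Z[n],[0,50,100]).round(3))
    q=T@np.array(c["mount"]);v,u=np.where(n);cu,cv=int(u.mean()),int(v.mean());cv2.imwrite(name,cv2.resize(z["p"][cv-40:cv+40,cu-40:cu+40,::-1],None,fx=7,fy=7,interpolation=cv2.INTER_CUBIC))
E
python3 -c "
from h import *
wmeasure('w1.npz','pics/w1c.png')"
```

```text
boss [0.5266 0.0377 0.3391] z 0.33911029758231354
rim [0.5435 0.0482 0.09  ] zdisc 0.3304115891034597
lug 9400 [0.5178 0.0497 0.344 ] ang 67.18 176.56
bracket 307 [ 0.6205 -0.0217  0.0401] ang -42.25 -42.25
notch low px 560 ang [-66.94 -41.46 -17.18] z [0.012 0.048 0.05 ]
```

View pics/w1c.png

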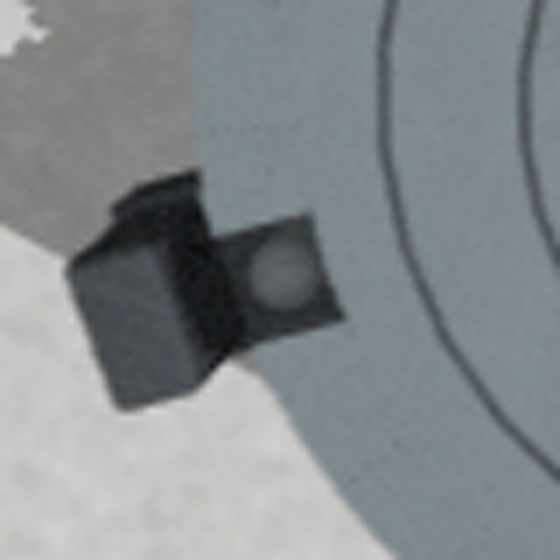

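```bash
sed -i 's/W\[d==0\]=9/W[(d==0)|(W[...,2]>.1)]=9/; s/zd=np.median(Z\[(r0>.03)&(r0<.05)\])/zd=np.median(Z[(r0>.03)\&(r0<.05)])/; s/(Z>zb-.01)&(rr/(Z>zb-.01)\&(Z<1)\&(rr/; s/Z<zd-.007)/Z<zd-.004)\&(abs(ang(X,Y)+42)<9)/; s/(Z>.058);/(Z>.058)\&(Z<1);/' h.py
python3 -c "
from h import *
wmeasure('w1.npz','pics/w1d.png')"
```

```text
boss [0.5409 0.0491 0.0725] z 0.07259331785106493
rim [0.5381 0.0479 0.0875] zdisc 0.04984140491077127
lug 266 [0.4956 0.0902 0.0735] ang 135.1 135.09
bracket 352 [ 0.6199 -0.0212  0.0397] ang -40.18 -40.17
notch low px 61 ang [-42.57 -39.43 -35.32] z [0.023 0.034 0.046]
```

Run:
```python
from h import *
z=np.load("w1.npz");c=calibration("wrist");T=np.eye(4);T[:3,:3]=z["R"];T[:3,3]=z["P"];T=T@np.array(c["mount"]);K=np.array(c["mtx"])
t=cv2.resize(cv2.imread("pics/w1c.png"),(80,80),interpolation=cv2.INTER_AREA)
o=np.array(cv2.minMaxLoc(cv2.matchTemplate(z["p"][...,::-1].copy(),t,cv2.TM_SQDIFF))[2]);print(o)
def P(px,h):
    u=o+(np.array(px)+.5)/7-.5;r=T[:3,:3]@np.linalg.inv(K)@[*u,1];return (T[:3,3]+r*(h-T[2,3])/r[2])[:2]
B=np.array([.5409,.0491])
for n,px,h in(("c1",(312,213),.05),("c2",(343,320),.05),("pin",(283,275),.037),("pinhi",(283,275),.0385),("b1",(69,270),.042),("b2",(122,410),.042),("b3",(160,240),.042),("b4",(206,375),.042)):
    q=P(px,h)-B;print(n,(q+B).round(4),np.hypot(*q).round(4),np.degrees(np.arctan2(q[1],q[0])).round(2))
```

```text
[186 199]
c1 [ 0.5911 -0.0078] 0.0759 -48.58
c2 [0.6014 0.0024] 0.0764 -37.68
pin [ 0.6045 -0.0078] 0.0854 -41.82
pinhi [ 0.604  -0.0077] 0.0849 -42.0
b1 [ 0.6172 -0.0316] 0.111 -46.6
b2 [ 0.6305 -0.0167] 0.1111 -36.3
b3 [ 0.6073 -0.0234] 0.0983 -47.52
b4 [ 0.6203 -0.0096] 0.0987 -36.47
```

```bash
python3 -c "
from h import *
np.set_printoptions(legacy='1.25')
rows([(.5425,.0486,z,122.15) for z in (.15,.144,.134,.132)])"
```

```text
t 9.3 P [0.5453 0.0523 0.3064] yaw 122.2 F [-0.8  0.3 -0.8] j6 -128.4
[0.018, -0.011, 0.782, 0, 0, 0.0, 1]
[0.018, -0.012, 0.812, 0, 0, 0.0, 1]
[0.018, -0.012, 0.862, 0, 0, 0.0, 1]
[0.018, -0.012, 0.872, 0, 0, 0.0, 1]
```

```bash
python3 -m pendant '[[0.018,-0.011,0.2,0,0,0,1],[0.018,-0.011,0.4,0,0,0,1],[0.018,-0.011,0.6,0,0,0,1],[0.018,-0.011,0.72,0,0,0,1],[0.018,-0.011,0.77,0,0,0,1],[0.018,-0.011,0.77,0,0,0,1],[0.018,-0.011,0.77,0,0,0,1]]'
python3 -c "
from h import *
np.set_printoptions(legacy='1.25')
rows([(.5425,.0486,z,122.15) for z in (.144,.139,.134,.132)])"
```

```text
time_s: 10.0
position: [0.5453, 0.0483, 0.1545]
tcp_rot: [[-0.846, -0.534, -0.001], [-0.534, 0.846, 0.0], [0.0, 0.0, -1.0]]
force: [0.9, -0.1, -0.2]
opening: 0.003
grasp_force: 0.0
t 10.0 P [0.5453 0.0483 0.1545] yaw 122.26 F [ 0.9 -0.1 -0.2] j6 -128.9
[0.011, 0.009, 0.052, 0, 0, 0.001, 1]
[0.011, 0.009, 0.077, 0, 0, 0.001, 1]
[0.011, 0.009, 0.102, 0, 0, 0.001, 1]
[0.011, 0.009, 0.112, 0, 0, 0.001, 1]
```

Press gently in steps.

```bash
python3 -m pendant '[[0.011,0.009,0.03,0,0,0,1],[0.011,0.009,0.04,0,0,0,1],[0.011,0.009,0.05,0,0,0,1],[0.011,0.009,0.06,0,0,0,1],[0.011,0.009,0.065,0,0,0,1],[0.011,0.009,0.065,0,0,0,1]]'
python3 -m pendant '[[0,0,0.01,0,0,0,1],[0,0,0.015,0,0,0,1],[0,0,0.015,0,0,0,1]]'
python3 -m pendant '[[0,0,0.01,0,0,0,1],[0,0,0.015,0,0,0,1],[0,0,0.015,0,0,0,1]]'
```

```text
time_s: 10.6
position: [0.5429, 0.0481, 0.142]
tcp_rot: [[-0.846, -0.533, 0.001], [-0.533, 0.846, -0.0], [-0.001, -0.001, -1.0]]
force: [0.2, 0.0, 4.7]
opening: 0.008
grasp_force: 2.3
time_s: 10.9
position: [0.5429, 0.0481, 0.1388]
tcp_rot: [[-0.846, -0.533, 0.001], [-0.533, 0.846, -0.0], [-0.001, -0.0, -1.0]]
force: [-0.8, 0.1, 4.4]
opening: 0.001
grasp_force: 2.2
time_s: 11.2
position: [0.5429, 0.0481, 0.1357]
tcp_rot: [[-0.846, -0.533, 0.001], [-0.533, 0.846, -0.0], [-0.001, -0.0, -1.0]]
force: [0.5, -0.5, 4.5]
opening: 0.007
grasp_force: 2.1
```

```bash
python3 -m pendant '[[0,0,0.01,0,0,0,1],[0,0,0.015,0,0,0,1],[0,0,0.015,0,0,0,1]]'
python3 -m pendant '[[0,0,0.008,0,0,0,1],[0,0,0.008,0,0,0,1]]'
```

```text
time_s: 11.5
position: [0.5429, 0.0481, 0.134]
tcp_rot: [[-0.846, -0.533, 0.001], [-0.533, 0.846, -0.0], [-0.001, -0.001, -1.0]]
force: [-2.6, -0.4, 13.5]
opening: 0.005
grasp_force: 6.8
time_s: 11.7
position: [0.543, 0.0482, 0.1339]
tcp_rot: [[-0.846, -0.534, 0.002], [-0.534, 0.846, -0.0], [-0.001, -0.001, -1.0]]
force: [-3.8, -0.6, 23.7]
opening: 0.009
grasp_force: 12.1
```

Hard stop at TCP z 0.134, which is home. I'll raise the tool and check.

```bash
python3 -m pendant '[[0,0,-0.1,0,0,0,1],[0,0,-0.3,0,0,0,1],[0,0,-0.5,0,0,0,1],[0,0,-0.7,0,0,0,1],[0,0,-0.85,0,0,0,1],[0,0,-0.85,0,0,0,1],[0,0,-0.85,0,0,0,1],[0,0,-0.85,0,0,0,1]]'
python3 - <<'E'
from h import *
s=readout.read_state();p,d=capture("wrist");np.savez("w2.npz",p=p,d=d,P=s["position"],R=s["tcp_rot"])
wmeasure("w2.npz","pics/w2c.png")
p,d=capture("scene");W=cloud(d,calibration("scene"));r=np.hypot(W[...,0]-C[0],W[...,1]-C[1])
print("scene disc z",np.median(W[...,2][(r>.03)&(r<.08)&(W[...,2]<.09)]))
E
```

```text
time_s: 12.5
position: [0.5417, 0.0482, 0.2992]
tcp_rot: [[-0.846, -0.533, -0.003], [-0.533, 0.846, 0.0], [0.003, 0.002, -1.0]]
force: [-0.4, 0.8, -0.0]
opening: -0.002
grasp_force: 0.0
boss [0.5422 0.0483 0.0631] z 0.06356985431887721
rim [0.5385 0.0467 0.0866] zdisc 0.040783386960786594
lug 259 [0.497  0.0897 0.0643] ang 133.96 133.95
bracket 376 [ 0.6211 -0.0218  0.0408] ang -39.63 -39.63
notch low px 76 ang [-42.09 -39.21 -34.68] z [0.013 0.03  0.037]
scene disc z 0.04140286930893056
```

View pics/w2c.png

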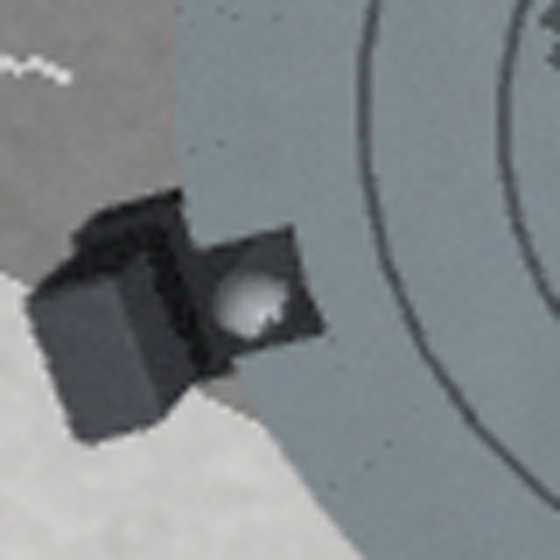

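The pin shows inside the notch at about (250,303). The wheel has dropped about 10 mm (boss top 73.5 to 63.6 mm, disc face to about 41 mm) and stopped hard at 24 N, so it is home.

```bash
python3 -c "
from rig import bot
print(bot.hand_in())"
```

```text
the job is handed in; nothing more can be done
None
```

The turntable is locked and handed in: the wheel was pushed round by its lug until the notch stood over the pin, then pressed down about 10 mm to a hard stop, with the pin seen in the notch, the robot clear and about 13 s used. I planned the moves clear of the bottle, pot, tube and tape roll and felt no unexpected contact, but did not measure their positions again at the end.

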